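Start the dust extractor and hold its filter shaker

ROBOT

A 6-joint arm with a two-finger parallel gripper is mounted at the origin on the work surface; the furniture and walls round the work are solid. World frame = base frame: x ahead of the robot, y to its left, z up, the work surface at z = 0. Lengths are in m, angles in rad, forces in N, time in s.
With the tool pointing down it reaches from about 0.35 to 0.975 m from the base axis. Payload 4.9 kg.
Tool frame: the origin (TCP) lies between the finger pads; the fingertips stand 22 mm ahead of it and the grasp point (between the pads) lies 3 mm ahead of it; z points along the fingers, y is the line along which they close (so a half turn about z gives the same grasp; the last joint's range is limited). The gripper opens to 85 mm and grips with 20 to 120 N. Pads are 22 mm wide; open, the fingers measure 114 mm over their backs; the gripper's body (76 mm by 85 mm) begins 54 mm behind the grasp point. The pads swing forward as they close: fully open they stand 13 mm farther back than shut.
Start: joints at [-1.39, 0.053, 1.613, -0, 1.476, -0.119], TCP at [0.185, -0.597, 0.253] pointing down, gripper open.
Joint ranges: [-3.01, 3.01], [-1.01, 2.22], [0.06, 2.58], [-1.02, 4.17], [0.09, 2.62], [-3.14, 3.14]. Speed limits (rad/s): [2.57, 2.57, 3.14, 3.14, 3.14, 3.14].

INTERFACE

Orientations are given as a unit quaternion [w, x, y, z].
In Python, from plant import state, grab_frame, get_calibration, job_done, recognise, regions_of gives the robot as it stands.
- The arm moves only by the tool apply_moves, never from a script. Its argument "targets" is a list of rows, each an object with "translation": the shift along the tool's x, y, z normalised to -1 to 1, where 1 is 100 mm, a list of three; "twist": the turn about the tool's z normalised to -1 to 1, where 1 is 0.1 rad; "hand": the opening, from 0 (shut) to 1 (fully open). A call has 1 to 8 rows; each row shifts and turns the commanded pose from where the row before left it, along the tool's axes as they then stand; what a row does not reach is not made up. A row lasts 1/10 s, in which the tool goes at most 50 mm and 8.59 degrees, less where a joint would pass 70% of its speed; a pose out of reach is approached as far as the arm can. A call with a number of a shift or a turn outside -1 to 1 is refused whole. A call with a gripper value outside its range is refused whole. The fingers move at their own pace and stop on an object; the grip force is fixed at half the most. Time passes only in rows, so rows that do not move let the fingers close. It gives the time, the measured TCP pose, the force, the opening and the grip force at its end, in the units of the state.
- state(): the state, without advancing time (a new reading comes with each control period).
- grab_frame(name): name is "side" or "top" or "wrist"; returns the picture (480x640x3 uint8, red, green, blue); there is no depth.
- get_calibration(name): a dict with "camera_matrix" (3x3 intrinsics, pixels), "pose" (4x4, takes a point from camera to world coordinates). Camera axes: x right, y up, looking along -z (the intrinsics and any distortion apply to the point x, -y, -z); pixel columns grow to the right and rows downward; lengths in m; the calibration is good to about 2 mm. A picture is of the moment at which its call begins: read the wrist's pose just before it. get_calibration takes no time and is no camera call; for the wrist camera it gives the pose at the moment of the call.
- job_done(): hands the job in; it is judged then, once.
Trained networks look in the newest picture that a camera, given by its name, has taken for a name from the list of things; names that differ only in an ending like _2 or _b are one class to them, and where a whole thing is asked for, a point or a joint stands for the part that bears it (a point fixed in the world has none). Each returns a list of dicts, best first, with "score" (0 to 1); they miss things now and then, are a little off and sometimes report something else, mostly with a low value. They report only what shows in the picture. A call takes as long as a camera call.
- recognise(camera, query): "point" ([x, y, z] in m, in world coordinates, good to about 4 mm: the middle of the surface that is visible of it).
- regions_of(camera, query): "pixels" (480x640 bool, what is visible of it).
The state is a dict: "time": time; "joint_pos": joint angles; "joint_vel": joint speeds; "joint_efforts": joint torques, N m; "tool_pos": TCP position; "tool_rot": TCP orientation; "contact_force": force on the tool from outside, world axes, zero at the start; "ft_torque": the same for the moment, N m; "gripper_width": opening from 0.0 (shut) to 1.0 (fully open); "grasp_force": force on a finger pad.
Only numpy, scipy, OpenCV 4.12 (cv2) and the standard library are available. Lean on these libraries where they do the work, as an engineer would, in place of code of your own. Each camera call takes 0.05 s, during which the arm holds its last target. There are 200 camera calls.

TASK

On the dust extractor's control box, push down the standing half of the grey rocker fully to switch the mains on, then press the blue fan button fully down so that it stays there, and last press the green shaker button fully down with the closed fingertips and finish while still holding it down. Keep to that order, never press the red stop button, and leave everything that lies about the bench where it is.

Things in the scene. Friction and masses are not known exactly. Their poses are not given: they have to be found in the camera images.
- control_box: grey control box of the dust extractor, fixed to the bench, 100 x 300 mm and 50 mm high, aluminium cover; origin at the centre of its underside, z up, y along its long side; the four controls stand on its cover in one row along y, 70 mm apart, in an order that changes from run to run. The box may be turned up to 15 degrees.
- rocker_press (a point): the point to press on the grey rocker switch: middle of the top surface of its standing half, 24 mm out from the pivot and 11 mm in from the end, beside a white line. The rocker is a flat paddle 70 mm long (along the box's x) and 34 mm wide on a black base; the half away from the robot stands up when off (this point is then 23 to 24 mm above the cover) and tips down about 10 mm as it is pressed. The point moves with the paddle; its axes are those of the box when off.
- rocker (a joint): angle of the rocker in rad: 0 off (far half up), grows as the far half is pushed down, 0.4 fully on at its stop; it stays where it is left, and needs about 2 to 3 N at the press point
- blue_button_top (a point): centre of the top of the blue square button, 32 x 32 mm, in a black square housing 48 mm wide and 12 mm high; its top is 23 mm above the cover when up, and 16 mm when fully down
- blue_button (a joint): travel of the blue button in m: 0 up, 0.007 fully down at its stop; it has no return spring and stays where it is left; takes about 3 N to move
- green_button_top (a point): centre of the top of the green round button, 32 mm across, in a black round housing 48 mm across and 12 mm high; its top is 23 mm above the cover when up, and 16 mm when fully down
- green_button (a joint): travel of the green button in m: 0 up, 0.007 fully down at its stop; spring-loaded: starts to move at about 1.5 N, reaches the stop at 5 N and comes up again when released
- red_button_top (a point): centre of the top of the red round stop button, same size and build as the green one; not to be pressed
- red_button (a joint): travel of the red stop button in m: 0 up, 0.007 fully down; spring-loaded like the green one
- marker: loose flat carpenter's marker, black and red, 18 x 130 x 12 mm, lying to the left of the box; origin at the centre of its underside; leave alone
- block: loose brown wooden block 36 x 92 x 22 mm, lying in front of the box; origin at the centre of its underside; leave alone
- steel_plate: loose small ground steel plate 36 x 40 x 10 mm in front of the box; origin at the centre of its underside; leave alone
- sand_block: loose dark rubber sanding block 66 x 87 x 35 mm, front right; origin at the centre of its underside; leave alone
- dust_mask: loose white cup dust mask 138 x 128 x 51 mm, to the right of the box; origin at the centre of its underside; leave alone
- tape_roll: loose roll of masking tape, 112 mm across, 48 mm high, lying flat, left front; origin at the centre of its underside; leave alone
- spray_bottle: loose small dark bottle with a white pump, 37 mm across, 116 mm high, to the left of the box; origin at the centre of its underside; leave alone

How it is judged:
On the way, in this order (a step that is already met when the one before it is completed fails the run):
1. the rocker is fully on (value of joint rocker above 0.3 rad), for 0.2 s.
2. the blue button is fully down (value of joint rocker above 0.3 rad and value of joint blue_button above 0.0055 m), for 0.2 s.
3. the green button is held down (all of step 2 and value of joint green_button above 0.005 m), for 0.2 s.
At the end, for the whole second after the job is handed in: The rocker is on (above 0.3 of 0.4 rad), the blue button is down (above 5.5 of 7 mm), the green button is being held down (above 5 of 7 mm) through the last second, and the red button is up (below 2 mm) (all of step 3 and value of joint red_button below 0.002 m); the arm keeps its last pose, push and grip.
It fails at once if the blue button is pressed (3 mm or more) before the rocker is on (value of joint blue_button above 0.003 m and value of joint rocker below 0.3 rad).
It fails at once if the green button is pressed (3 mm or more) before the blue button is down (value of joint green_button above 0.003 m and value of joint blue_button below 0.0055 m).
It fails at once if the red stop button is pressed (3 mm or more) (value of joint red_button above 0.003 m).
It fails at once if a loose thing on the bench is moved more than 20 mm or lifted (distance of any of marker, block, steel_plate, sand_block, dust_mask, tape_roll, spray_bottle from where it was at the start of the episode above 0.02 m).
It also fails if it takes over 35 s, if anything falls off the work surface, if the arm or the gripper's body presses on something with over 40 N, if the wrist force passes 120 N, or if a joint passes its speed limit or range.

## Working session

There is one attempt and no reset: what is moved stays moved. The work goes in short steps, Python scripts to look and compute and a tool call to move; the robot and the scene stay as the last step left them, time stands still between calls to the robot, and variables do not carry over. Pictures are saved under pics/ and viewed, at most 10 in all, crops included, and the job is handed in when it is done.

Besides the shell and the picture viewer there is one more tool, called after "Call:" in YAML: its name, and indented under it one key for each argument. apply_moves: Moves the arm, as the interface text tells. Its arguments: {"type":"object","properties":{"targets":{"type":"array"}},"required":["targets"]}

```bash
mkdir -p pics
python3 - <<'E'
from plant import *
import cv2
s=state();print({k:s[k] for k in('time','tool_pos','tool_rot','contact_force','gripper_width')})
for c in('top','side'):
    f=grab_frame(c);cv2.imwrite(f'pics/{c}0.png',f[:,:,::-1])
    for q in('rocker_press','blue_button_top','green_button_top','red_button_top','control_box','spray_bottle'):
        print(c,q,[(r['point'].round(3).tolist() if hasattr(r['point'],'round') else r['point'],round(r['score'],2)) for r in recognise(c,q)[:2]])
E
```

```text
{'time': 0.0, 'tool_pos': array([ 0.18448677, -0.59655093,  0.25205821]), 'tool_rot': array([-1.02751708e-03,  9.88784782e-01,  1.49343892e-01, -3.94719329e-05]), 'contact_force': array([0.59581357, 0.2519118 , 0.20468785]), 'gripper_width': 0.9979558138787232}
top rocker_press [([0.4427, 0.2723, 0.0674], 0.67)]
top blue_button_top [([0.4463, 0.2011, 0.0709], 0.67)]
top green_button_top [([0.458, 0.1314, 0.0767], 0.5)]
top red_button_top [([0.4436, 0.1577, 0.0472], 0.56)]
top control_box [([0.4468, 0.1581, 0.0497], 0.78)]
top spray_bottle [([0.4997, 0.4478, 0.0677], 0.67), ([0.4377, 0.2713, 0.0694], 0.4)]
side rocker_press [([0.4418, 0.2775, 0.0691], 0.6)]
side blue_button_top [([0.4494, 0.2113, 0.071], 0.73)]
side green_button_top [([0.4626, 0.1401, 0.0707], 0.71)]
side red_button_top [([0.4738, 0.0737, 0.0753], 0.52)]
side control_box [([0.4453, 0.2291, 0.0503], 0.92), ([0.4495, 0.2095, 0.074], 0.53)]
side spray_bottle [([0.503, 0.4644, 0.0652], 0.87), ([0.4748, 0.0751, 0.0771], 0.45)]
```

View pics/top0.png

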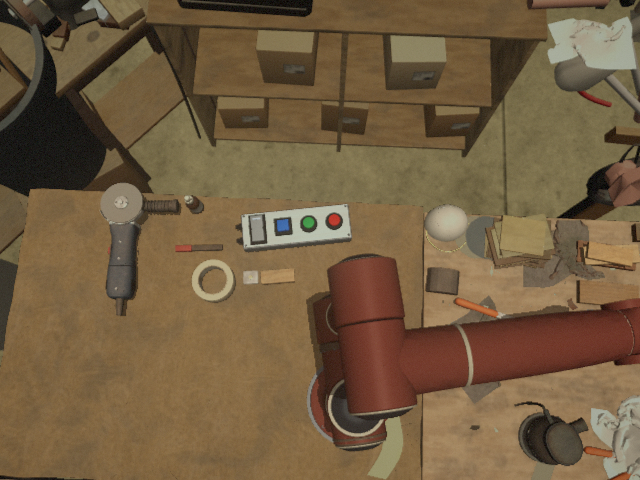

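The top view shows the box at px (243–352, 206–250). Left to right it carries the rocker (258,228), blue (283,226), green (309,223) and red (334,220). Next I'll refine these by colour blobs intersected with the known-height plane.

```bash
cat > h.py <<'E'
from plant import *
import numpy as np, cv2
def ray(cam,uv,z,cal=None):
    c=cal or get_calibration(cam);K=np.array(c['camera_matrix']);T=np.array(c['pose'])
    d=np.linalg.solve(K,[uv[0],uv[1],1]);d=T[:3,:3]@[d[0],-d[1],-d[2]]
    return T[:3,3]+d*(z-T[2,3])/d[2]
def proj(cam,p,cal=None):
    c=cal or get_calibration(cam);K=np.array(c['camera_matrix']);T=np.array(c['pose'])
    q=T[:3,:3].T@(np.array(p)-T[:3,3]);q=K@[q[0],-q[1],-q[2]];return q[:2]/q[2]
H={'blue':(105,130),'green':(45,85),'red':(172,180)}
def blobs(f,cam,near,cal=None,R=30,z=.073):
    hsv=cv2.cvtColor(f,cv2.COLOR_RGB2HSV);out={}
    for k,(a,b) in H.items():
        m=cv2.inRange(hsv,(a,120,50),(b,255,255))
        if k=='red': m|=cv2.inRange(hsv,(0,150,50),(6,255,255))
        w=np.zeros_like(m);u,v=proj(cam,near[k],cal).round().astype(int);cv2.circle(w,(int(u),int(v)),R,255,-1)
        n,l,st,ce=cv2.connectedComponentsWithStats(m&w)
        if n<2: continue
        i=1+st[1:,4].argmax();out[k]=ray(cam,ce[i],z,cal);print(cam,k,ce[i].round(1),st[i,4],out[k].round(4))
    return out
def fit(out,offs={'rocker':105,'blue':35,'green':-35,'red':-105}):
    ks=list(out);P=np.array([out[k][:2] for k in ks]);o=np.array([offs[k] for k in ks])/1000
    d=((o-o.mean())[:,None]*(P-P.mean(0))).sum(0);y=d/np.linalg.norm(d);c=P.mean(0)-y*o.mean()
    x=np.array([y[1],-y[0]]);print('yaw deg',np.degrees(np.arctan2(x[1],x[0])).round(2),'ctr',c.round(4),'res',(P-(c+o[:,None]*y)).round(4).tolist())
    r={k:c+v/1000*y for k,v in offs.items()};r['press']=r['rocker']+.024*x;return r
E
python3 - <<'E'
from h import *
near={'blue':[.449,.208,.073],'green':[.461,.138,.073],'red':[.474,.073,.073]}
for c,R in(('top',14),('side',22)):
    f=grab_frame(c);o=blobs(f,c,near,R=R);r=fit(o);print({k:v.round(4).tolist() for k,v in r.items()})
    print('press z',[proj(c,[*r['press'],.0735]).round(1)])
E
```

```text
top blue [282.4 224.7] 129 [0.4499 0.2032 0.073 ]
top green [308. 222.] 98 [0.4606 0.1343 0.073 ]
top red [333.8 219.6] 111 [0.4708 0.065  0.073 ]
yaw deg 8.57 ctr [0.4552 0.1688] res [[-0.0001, -0.0002], [0.0002, 0.0001], [-0.0001, 0.0001]]
{'rocker': [0.4396, 0.2726], 'blue': [0.45, 0.2034], 'green': [0.4604, 0.1341], 'red': [0.4709, 0.0649], 'press': [0.4633, 0.2762]}
press z [array([255.8, 218.7])]
side blue [289.1 292.9] 254 [0.4503 0.2122 0.073 ]
side green [287.3 268.4] 166 [0.4611 0.1428 0.073 ]
side red [286. 247.] 162 [0.4715 0.0739 0.073 ]
yaw deg 8.7 ctr [0.4557 0.1776] res [[-0.0001, 0.0001], [0.0002, -0.0002], [-0.0001, 0.0001]]
{'rocker': [0.4398, 0.2814], 'blue': [0.4504, 0.2122], 'green': [0.461, 0.143], 'red': [0.4715, 0.0738], 'press': [0.4635, 0.285]}
press z [array([277.1, 321.5])]
```

View pics/side0.png

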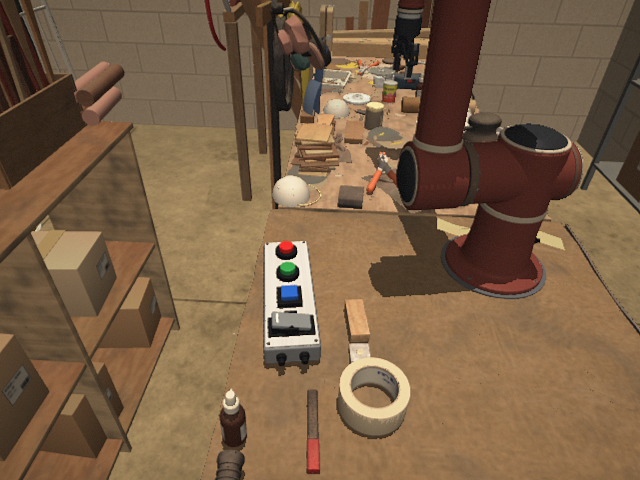

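The side view agrees: from the near end, rocker (290,322), blue (289,293), green (287,270), red (286,247), with clear space above. I'm moving over the box for a close look, with the fingers closed.

Call:
apply_moves:
  targets:
    - {"translation": [0.2, 0, 0], "twist": 0.75, "hand": 0}
    - {"translation": [0.2, 0, 0], "twist": 0.75, "hand": 0}
    - {"translation": [0.3, -0.38, 0], "twist": 0, "hand": 0}
    - {"translation": [0.3, -0.38, 0], "twist": 0, "hand": 0}
    - {"translation": [0.3, -0.38, 0], "twist": 0, "hand": 0}
    - {"translation": [0.3, -0.38, 0], "twist": 0, "hand": 0}
    - {"translation": [0.3, -0.38, 0], "twist": 0, "hand": 0}
    - {"translation": [0.3, -0.38, 0], "twist": 0, "hand": 0}

```text
time: 1.6
tool_pos: [0.3677, -0.3327, 0.2535]
tool_rot: [0.0, 0.997, 0.075, 0.0]
contact_force: [0.7, -0.5, -0.5]
gripper_width: 0.003
grasp_force: 0.0
```

Call:
apply_moves:
  targets:
    - {"translation": [0.3, -0.4, 0], "twist": 0, "hand": 0}
    - {"translation": [0.3, -0.4, 0], "twist": 0, "hand": 0}
    - {"translation": [0.3, -0.4, 0], "twist": 0, "hand": 0}
    - {"translation": [0.2, -0.45, 0], "twist": 0, "hand": 0}
    - {"translation": [0.2, -0.45, 0], "twist": 0, "hand": 0}
    - {"translation": [0.1, -0.45, 0], "twist": 0, "hand": 0}
    - {"translation": [0, -0.48, 0], "twist": 0, "hand": 0}
    - {"translation": [0, 0, 0], "twist": 0, "hand": 0}

```text
time: 2.4
tool_pos: [0.4597, -0.0094, 0.2534]
tool_rot: [-0.001, 0.997, 0.078, 0.0]
contact_force: [0.1, -0.9, -0.1]
gripper_width: 0.001
grasp_force: 0.0
```

Call:
apply_moves:
  targets:
    - {"translation": [0, -0.45, 0], "twist": 0, "hand": 0}
    - {"translation": [0, -0.45, 0], "twist": 0, "hand": 0}
    - {"translation": [0, -0.45, 0], "twist": 0, "hand": 0}
    - {"translation": [0, -0.45, 0], "twist": 0, "hand": 0}
    - {"translation": [0, 0, 0], "twist": 0, "hand": 0}

```text
time: 2.9
tool_pos: [0.4326, 0.1674, 0.2535]
tool_rot: [-0.001, 0.997, 0.078, 0.0]
contact_force: [-0.6, -0.9, 0.5]
gripper_width: -0.002
grasp_force: 0.0
```

Run:
```python
from h import *
near={'blue':[.450,.205,.073],'green':[.461,.136,.073],'red':[.472,.067,.073]}
s=state();print(s['tool_pos'],s['contact_force']);cal=get_calibration('wrist');f=grab_frame('wrist');cv2.imwrite('pics/w1.png',f[:,:,::-1])
print(cal['pose'])
o=blobs(f,'wrist',near,cal,R=50);
if len(o)>1:
    r=fit(o);print({k:v.round(4).tolist() for k,v in r.items()});print(proj('wrist',[*r['press'],.0735],cal))
```

```text
[0.43263869 0.16740654 0.25351022] [-0.58739781 -0.93778611  0.49894169]
[[ 0.15452456  0.94946211  0.2732103   0.50258776]
 [-0.98798818  0.14884412  0.04153059  0.17781198]
 [-0.00123402 -0.27634605  0.96105741  0.37425266]
 [ 0.          0.          0.          1.        ]]
wrist blue [281.1 193.9] 1349 [0.4528 0.2028 0.073 ]
wrist green [360.2 194.3] 1034 [0.4631 0.1346 0.073 ]
wrist red [439.  194.5] 1127 [0.4736 0.0667 0.073 ]
yaw deg 8.66 ctr [0.4579 0.1693] res [[0.0002, -0.0011], [-0.0, -0.0001], [-0.0002, 0.0012]]
{'rocker': [0.4421, 0.2731], 'blue': [0.4526, 0.2039], 'green': [0.4632, 0.1347], 'red': [0.4737, 0.0655], 'press': [0.4658, 0.2767]}
[196.82978015 165.55437187]
```

View pics/w1.png

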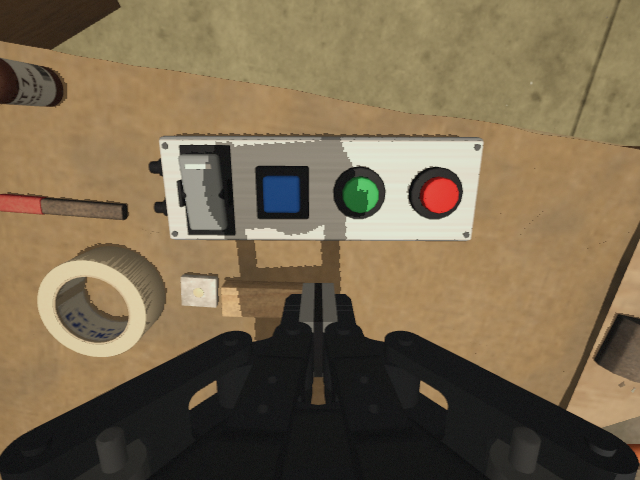

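The wrist view shows the rocker with its white line at (198,166). My computed press point projects to (197,166), which matches. Blue is at (282,194), green (360,194), red (439,194). Next: go above the rocker.

Call:
apply_moves:
  targets:
    - {"translation": [0.165, -0.34, 0], "twist": 0, "hand": 0}
    - {"translation": [0.165, -0.34, 0], "twist": 0, "hand": 0}
    - {"translation": [0.16, -0.345, 0], "twist": 0, "hand": 0}
    - {"translation": [0, 0, 0.48], "twist": 0, "hand": 0}
    - {"translation": [0, 0, 0.48], "twist": 0, "hand": 0}
    - {"translation": [0, 0, 0.48], "twist": 0, "hand": 0}
    - {"translation": [0, 0, 0], "twist": 0, "hand": 0}

```text
time: 3.65
tool_pos: [0.4622, 0.2687, 0.1014]
tool_rot: [0.003, 0.997, 0.074, -0.007]
contact_force: [-1.2, -0.4, -0.1]
gripper_width: 0.002
grasp_force: 0.0
```

Run:
```python
from h import *
s=state();print(s['tool_pos'],s['contact_force']);f=grab_frame('wrist');cv2.imwrite('pics/w2.png',f[:,:,::-1])
```

```text
[0.46221873 0.26874119 0.10136962] [-1.21394757 -0.44666004 -0.11693368]
```

View pics/w2.png

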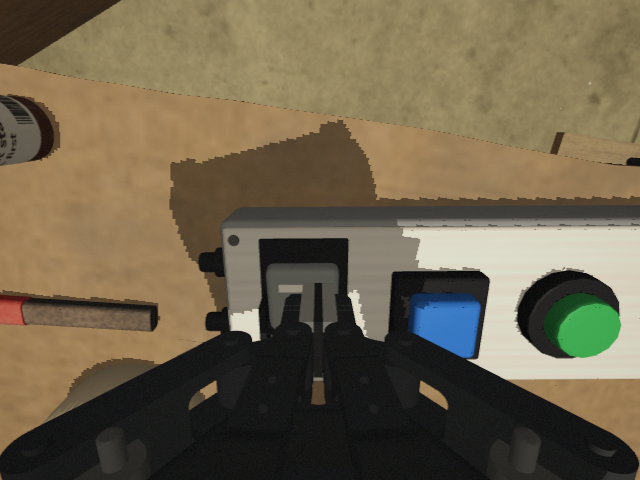

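The close view shows the paddle centred at about column 302 and the fingertips at about column 318, so I am some 8 mm short in +y. The measured pose says the same. I'll correct that and settle.

Call:
apply_moves:
  targets:
    - {"translation": [0.02, -0.08, 0], "twist": 0, "hand": 0}
    - {"translation": [0, 0, 0], "twist": 0, "hand": 0}
    - {"translation": [0, 0, 0], "twist": 0, "hand": 0}

```text
time: 4.0
tool_pos: [0.4695, 0.2818, 0.1127]
tool_rot: [-0.001, 0.997, 0.075, 0.003]
contact_force: [0.1, 0.4, -0.4]
gripper_width: 0.003
grasp_force: 0.0
```

Call:
apply_moves:
  targets:
    - {"translation": [0, 0, 0], "twist": 0, "hand": 0}
    - {"translation": [0, 0, 0], "twist": 0, "hand": 0}
    - {"translation": [0, 0, 0], "twist": 0, "hand": 0}

```text
time: 4.3
tool_pos: [0.4675, 0.281, 0.1097]
tool_rot: [-0.0, 0.997, 0.075, 0.0]
contact_force: [-0.7, 0.3, -0.4]
gripper_width: -0.002
grasp_force: 0.0
```

The earlier reading was mid-swing. I'm undoing most of that correction and pressing gently.

Call:
apply_moves:
  targets:
    - {"translation": [-0.03, 0.04, 0], "twist": 0, "hand": 0}
    - {"translation": [0, 0, 0.05], "twist": 0, "hand": 0}
    - {"translation": [0, 0, 0.05], "twist": 0, "hand": 0}
    - {"translation": [0, 0, 0.03], "twist": 0, "hand": 0}
    - {"translation": [0, 0, 0], "twist": 0, "hand": 0}
    - {"translation": [0, 0, 0], "twist": 0, "hand": 0}

```text
time: 4.9
tool_pos: [0.4649, 0.2765, 0.096]
tool_rot: [0.0, 0.997, 0.075, -0.0]
contact_force: [-0.0, -0.6, 1.1]
gripper_width: -0.001
grasp_force: 0.0
```

Call:
apply_moves:
  targets:
    - {"translation": [0, 0, 0.03], "twist": 0, "hand": 0}
    - {"translation": [0, 0, 0.03], "twist": 0, "hand": 0}
    - {"translation": [0, 0, 0.03], "twist": 0, "hand": 0}
    - {"translation": [0, 0, 0], "twist": 0, "hand": 0}
    - {"translation": [0, 0, 0], "twist": 0, "hand": 0}

```text
time: 5.4
tool_pos: [0.4655, 0.2767, 0.0877]
tool_rot: [-0.0, 0.997, 0.075, 0.001]
contact_force: [3.5, 0.2, 1.7]
gripper_width: 0.004
grasp_force: 1.5
```

Call:
apply_moves:
  targets:
    - {"translation": [0, 0, 0.03], "twist": 0, "hand": 0}
    - {"translation": [0, 0, 0.02], "twist": 0, "hand": 0}
    - {"translation": [0, 0, 0], "twist": 0, "hand": 0}
    - {"translation": [0, 0, 0], "twist": 0, "hand": 0}

```text
time: 5.8
tool_pos: [0.4659, 0.2769, 0.0868]
tool_rot: [0.0, 0.997, 0.075, -0.0]
contact_force: [-7.0, -4.7, 25.2]
gripper_width: -0.002
grasp_force: 11.4
```

The stop is reached: 25 N, with the tip at z≈0.065 as predicted. Lifting and moving over blue, then a look.

Call:
apply_moves:
  targets:
    - {"translation": [0, 0, -0.3], "twist": 0, "hand": 0}
    - {"translation": [0, 0, -0.3], "twist": 0, "hand": 0}
    - {"translation": [-0.08, 0.235, 0], "twist": 0, "hand": 0}
    - {"translation": [-0.08, 0.235, 0], "twist": 0, "hand": 0}
    - {"translation": [-0.08, 0.235, 0], "twist": 0, "hand": 0}
    - {"translation": [0, 0, 0], "twist": 0, "hand": 0}
    - {"translation": [0, 0, 0], "twist": 0, "hand": 0}
    - {"translation": [0, 0, 0], "twist": 0, "hand": 0}

```text
time: 6.6
tool_pos: [0.4515, 0.2037, 0.1418]
tool_rot: [-0.0, 0.997, 0.075, -0.001]
contact_force: [-0.1, -0.5, -0.3]
gripper_width: 0.001
grasp_force: 0.0
```

Call:
apply_moves:
  targets:
    - {"translation": [0, 0, 0], "twist": 0, "hand": 0}
    - {"translation": [0, 0, 0], "twist": 0, "hand": 0}

```text
time: 6.8
tool_pos: [0.4518, 0.2038, 0.1422]
tool_rot: [-0.0, 0.997, 0.075, -0.0]
contact_force: [1.6, 0.1, -0.1]
gripper_width: -0.001
grasp_force: 0.0
```

Run:
```python
from h import *
s=state();print(s['tool_pos'],s['contact_force']);f=grab_frame('wrist');g=grab_frame('side')[220:380,210:370]
cv2.imwrite('pics/w3.png',np.hstack([cv2.resize(f,(400,300)),cv2.resize(g,(300,300))])[:,:,::-1])
```

```text
[0.45179025 0.2037718  0.14218081] [ 1.57171748  0.10164768 -0.06720176]
```

View pics/w3.png

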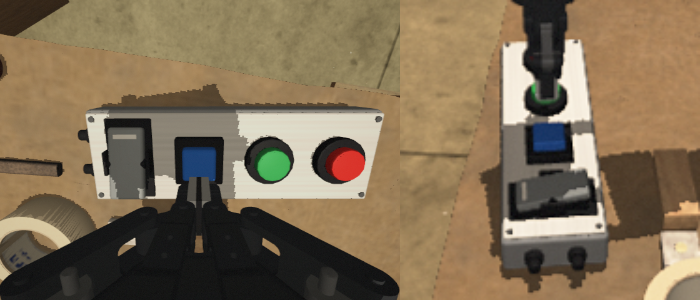

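The rocker's far half is now down and its near half up, and the fingertips are centred over blue at (198,160) in the crop. Pressing blue.

Call:
apply_moves:
  targets:
    - {"translation": [0, 0, 0.2], "twist": 0, "hand": 0}
    - {"translation": [0, 0, 0.15], "twist": 0, "hand": 0}
    - {"translation": [0, 0, 0.07], "twist": 0, "hand": 0}
    - {"translation": [0, 0, 0.05], "twist": 0, "hand": 0}
    - {"translation": [0, 0, 0.05], "twist": 0, "hand": 0}
    - {"translation": [0, 0, 0.04], "twist": 0, "hand": 0}
    - {"translation": [0, 0, 0], "twist": 0, "hand": 0}
    - {"translation": [0, 0, 0], "twist": 0, "hand": 0}

```text
time: 7.7
tool_pos: [0.4522, 0.2034, 0.0879]
tool_rot: [0.0, 0.997, 0.075, 0.0]
contact_force: [-4.7, -1.0, 8.9]
gripper_width: 0.002
grasp_force: 4.2
```

Call:
apply_moves:
  targets:
    - {"translation": [0, 0, 0.03], "twist": 0, "hand": 0}
    - {"translation": [0, 0, 0], "twist": 0, "hand": 0}
    - {"translation": [0, 0, 0], "twist": 0, "hand": 0}

```text
time: 8.0
tool_pos: [0.4525, 0.2035, 0.0875]
tool_rot: [0.0, 0.997, 0.075, -0.001]
contact_force: [-13.0, -3.8, 24.2]
gripper_width: -0.004
grasp_force: 12.1
```

The blue button is at its stop. Moving over green.

Call:
apply_moves:
  targets:
    - {"translation": [0, 0, -0.3], "twist": 0, "hand": 0}
    - {"translation": [0, 0, -0.3], "twist": 0, "hand": 0}
    - {"translation": [0, 0.235, 0], "twist": 0, "hand": 0}
    - {"translation": [0, 0.235, 0], "twist": 0, "hand": 0}
    - {"translation": [0, 0.23, 0], "twist": 0, "hand": 0}
    - {"translation": [0, 0, 0], "twist": 0, "hand": 0}
    - {"translation": [0, 0, 0], "twist": 0, "hand": 0}
    - {"translation": [0, 0, 0], "twist": 0, "hand": 0}

```text
time: 8.8
tool_pos: [0.4623, 0.1346, 0.1434]
tool_rot: [-0.0, 0.997, 0.075, 0.0]
contact_force: [-0.1, -0.1, -0.4]
gripper_width: -0.001
grasp_force: 0.0
```

Run:
```python
from h import *
s=state();print(s['tool_pos'],s['contact_force']);f=grab_frame('wrist');g=grab_frame('side')[220:380,210:370]
cv2.imwrite('pics/w4.png',np.hstack([cv2.resize(f,(400,300)),cv2.resize(g,(300,300))])[:,:,::-1])
```

```text
[0.46233927 0.13456767 0.14336569] [-0.10447417 -0.12820496 -0.41408318]
```

View pics/w4.png

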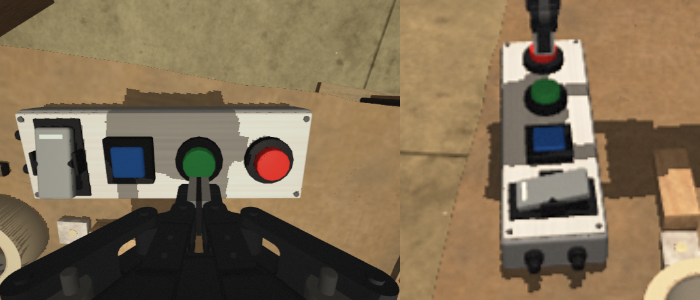

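The rocker is on with its near half up, blue sits low in its housing at (128,161), and the fingertips are over green at (199,165). Pressing green.

Call:
apply_moves:
  targets:
    - {"translation": [0, 0, 0.2], "twist": 0, "hand": 0}
    - {"translation": [0, 0, 0.15], "twist": 0, "hand": 0}
    - {"translation": [0, 0, 0.07], "twist": 0, "hand": 0}
    - {"translation": [0, 0, 0.05], "twist": 0, "hand": 0}
    - {"translation": [0, 0, 0.05], "twist": 0, "hand": 0}
    - {"translation": [0, 0, 0.05], "twist": 0, "hand": 0}
    - {"translation": [0, 0, 0.02], "twist": 0, "hand": 0}
    - {"translation": [0, 0, 0], "twist": 0, "hand": 0}

```text
time: 9.7
tool_pos: [0.4628, 0.1344, 0.0878]
tool_rot: [-0.0, 0.997, 0.075, -0.001]
contact_force: [-11.7, -1.4, 20.8]
gripper_width: -0.003
grasp_force: 10.4
```

Call:
apply_moves:
  targets:
    - {"translation": [0, 0, 0], "twist": 0, "hand": 0}
    - {"translation": [0, 0, 0], "twist": 0, "hand": 0}
    - {"translation": [0, 0, 0], "twist": 0, "hand": 0}

```text
time: 10.0
tool_pos: [0.4628, 0.1344, 0.0878]
tool_rot: [-0.0, 0.997, 0.075, -0.001]
contact_force: [-11.6, -1.0, 20.4]
gripper_width: -0.001
grasp_force: 10.1
```

The tip is at z≈0.066, which is full travel, holding steadily at 20 N. Handing in.

```bash
python3 -c "
from plant import *
print(job_done())"
```

```text
the job is handed in; nothing more can be done
None
```

I handed the job in at about 10 s of the 35 s allowed: the rocker is on, the blue button is down and the green button is held down at about 20 N. Red was never pressed and I saw no loose things disturbed, but the hand-in gave no verdict.

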